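# Change over the suction feet from grater to noodle roller

## Robot

A 7-joint arm with a two-finger parallel gripper is mounted at the origin on the work surface. World frame = base frame: x ahead of the robot, y to its left, z up, the work surface at z = 0. Lengths are in mm, angles in rad, forces in N, time in s.
With the tool pointing down it reaches from about 425 to 800 mm from the base axis. Payload 8.3 kg.
Tool frame: the origin (TCP) lies midway between the tips of the shut fingers; the grasp point (between the pads) lies 19 mm behind it; z points along the fingers, y is the line along which they close (so a half turn about z gives the same grasp; the last joint's range is limited). The gripper opens to 85 mm and grips with 20 to 120 N. Pads are 22 mm wide; open, the fingers measure 114 mm over their backs; the gripper's body (76 mm by 85 mm) begins 54 mm behind the grasp point. The pads swing forward as they close: fully open they stand 13 mm farther back than shut.
Start: joints at [-1.167, 0.383, 0.016, 1.37, -0.006, 1.388, -0.046], TCP at [281.218, 558.139, 231.279] pointing down, gripper open.
Joint ranges: [-2.95, 2.95], [-0.25, 2.06], [-1.52, 1.56], [0.18, 2.33], [-1.44, 4.58], [0.02, 2.06], [-3.01, 3.01]. Speed limits (rad/s): [2.39, 2.39, 3.01, 3.01, 3.14, 3.14, 3.14].

## Interface

Orientations are given as a 3x3 rotation matrix whose columns are the frame's x, y, z axes.
In Python, from bench import env gives the robot as it stands.
- The arm moves only by the shell command python3 -m handwheel 'ROWS'. ROWS is JSON, one flat list of numbers, 7 for each row, row after row: the turn, a rotation vector about the tool's x, y, z in degrees, then the shift along the tool's x, y, z in m, then the gripper's target within -1 to 1 (fully open at 1, half-way at 0, shut at -1). A call has 1 to 5 rows; each row is the pose to reach, as a shift and turn from the pose commanded when the call began, along the tool's axes at that moment; what a row does not reach only later rows make up. A row lasts 1/12 s, in which the tool goes at most 41.7 mm and 7.16 degrees, less where a joint would pass 70% of its speed; a pose out of reach is approached as far as the arm can. A call with a gripper value outside its range is refused whole. The fingers move at their own pace and stop on an object; the grip force is fixed at half the most. Time passes only in rows, so rows that repeat a pose let the fingers close. It gives the time, the measured TCP pose, the force, the opening and the grip force at its end, in the units of the state.
- env.read_state(): the state, without advancing time (a new reading comes with each control period).
- env.get_image(name): name is "scene" or "top" or "wrist"; returns a dict with "pixels" (480x640x3 uint8, red, green, blue), "vfov" (degrees; the focal length in pixels is half the picture's height over the tangent of half this angle, whatever the lens; pixels are square), "cx", "cy" (the principal point, pixels), "rvec" (rotation vector, rad) and "tvec" (3), from world to camera coordinates, as OpenCV has them; the wrist camera has in their place "tool_from_camera" (4x4, takes a point from camera to tool coordinates, whose origin is the TCP and whose axes are the flange's). Camera axes: x right, y down, z forward; pixel columns grow to the right and rows downward; lengths in mm; the calibration is good to about 2 mm. The wrist camera is an equidistant fisheye: a pixel r from the principal point sees the ray r / f radians off the axis. A picture is of the moment at which its call begins: read the wrist's pose just before it. There is no depth.
- env.job_done(): hands the job in; it is judged then, once.
The state is a dict: "t": time; "joint_pos": joint angles; "dq": joint speeds; "joint_efforts": joint torques, N m; "position": TCP position; "eef_rot": TCP orientation; "force": force on the tool from outside, world axes, zero at the start; "wrist_torque": the same for the moment, N m; "gripper_width": finger opening in mm; "grasp_force": force on a finger pad.
Only numpy, scipy, OpenCV 4.12 (cv2) and the standard library are available. Lean on these libraries where they do the work, as an engineer would, in place of code of your own. Each camera call takes 0.05 s, during which the arm holds its last target. There are 200 camera calls.

## Task

The grating is finished and the dumpling dough comes next. First push the noodle roller's suction-foot lever right down, level, so that its foot is locked to the table; then flick the drum grater's suction-foot lever fully up, so that its foot is released, and leave both levers so.

Things in the scene. Friction and masses are not known exactly. Their poses are not given: they have to be found in the camera images.
- roller_lever (a joint): Lever of the noodle roller, the boxy steel machine (base 160 x 150, 150 mm high) with two bare rollers on top between side plates and a crank with wooden grip; starts raised. Rad: 0 = level, straight out of the front, LOCKED (lower stop); grows as the free end rises; 0.95 = upper stop, RELEASED. No spring, stiff: stays where left, 3 N at the paddle moves it. Machine stands fast.
- roller_lever_paddle (a point): Centre of the black paddle (34 long, 24 wide, 10 mm thick) at the free end of the roller's lever; arm behind it 14 mm wide. Level hinge axis 77 mm from here along point +x, 40 mm above the table. Axes: x along the lever to the hinge, y along the hinge axis, z out of the upper face. Foot behind the hinge under 55 mm high; the tall body begins 57 mm behind the hinge.
- grater_lever (a joint): Lever of the drum grater, the white plastic machine (round foot 160 mm across, 225 mm high) with column, drum housing, square open hopper on top and crank with black grip; starts down, within 0.08 rad of level. Values as the roller's: 0 = level, LOCKED; 0.95 = upper stop, RELEASED; no spring, stays where left, 3 N at the paddle moves it. Machine stands fast.
- grater_lever_paddle (a point): Centre of the black paddle at the free end of the grater's lever; sizes, hinge (77 mm along +x, 40 mm above the table) and axes as the roller's. With the lever level the underside is 35 mm above the table and both side edges are free to be pinched (24 mm across, along y). Foot behind the hinge under 55 mm high; column and drum begin 72 mm behind the hinge.

How it is judged:
By the outcome, as a careful person would: the job done as asked, in the order asked, and still so for the second after the job is handed in, with the robot touching nothing.
It also fails if it takes over 48 s, if anything falls off the work surface, if the arm or the gripper's body presses on something with over 40 N, if the wrist force passes 120 N, or if a joint passes its speed limit or range.

## Working session

There is one attempt and no reset: what is moved stays moved. The work goes in short steps, Python scripts to look and compute and a shell command to move; the robot and the scene stay as the last step left them, time stands still between calls to the robot, and variables do not carry over. Pictures are saved under pics/ and viewed, at most 10 in all, crops included, and the job is handed in when it is done.

```bash
mkdir -p pics
cat > h.py <<'E'
import numpy as np,cv2
from bench import env
def shot(n,f):
    s=env.read_state();im=env.get_image(n);cv2.imwrite('pics/'+f,im['pixels'][:,:,::-1]);
    np.save('pics/'+f+'.npy',{'im':im,'s':s},allow_pickle=True);return im,s
def load(f): return np.load('pics/'+f+'.npy',allow_pickle=True).item()
def ray(im,u,v,s=None):
    f=240/np.tan(np.radians(im['vfov'])/2)
    if 'rvec' in im:
        R=cv2.Rodrigues(np.array(im['rvec'],float))[0];t=np.array(im['tvec'],float).ravel()
        d=R.T@np.array([(u-im['cx'])/f,(v-im['cy'])/f,1]);o=-R.T@t
    else:
        a=np.array([u-im['cx'],v-im['cy']]);r=np.hypot(*a);th=r/f
        c=np.append(a/max(r,1e-9)*np.sin(th),np.cos(th));T=np.array(im['tool_from_camera'])
        E=np.array(s['eef_rot']);d=E@T[:3,:3]@c;o=E@T[:3,3]+s['position']
    return o,d/np.linalg.norm(d)
def plane(im,u,v,z,s=None):
    o,d=ray(im,u,v,s);return o+d*(z-o[2])/d[2]
def tri(r1,r2):
    A=np.stack([r1[1],-r2[1]],1);k=np.linalg.lstsq(A,r2[0]-r1[0],rcond=None)[0]
    p,q=r1[0]+k[0]*r1[1],r2[0]+k[1]*r2[1];return (p+q)/2,np.linalg.norm(p-q)
E
python3 - <<'E'
from h import *
for n in('scene','top'):
    im,s=shot(n,n+'.png');o,d=ray(im,320,240);print(n,o,d,im['vfov'])
print(s['eef_rot'],s['position'],s['t'])
E
```

```text
scene [1029.91125861   38.12148091  915.92838664] [-0.50807697 -0.04412848 -0.86018049] 55.71964398555259
top [389.07944426  -9.81756469 934.07635824] [ 0.15775603 -0.02434236 -0.98717804] 55.320572982348665
[[-8.93053268e-01  4.49950144e-01 -8.53139163e-04]
 [ 4.49950951e-01  8.93051494e-01 -1.78081920e-03]
 [-3.93826505e-05 -1.97423718e-03 -9.99998050e-01]] [281.00400758 557.69423527 230.26484494] 0.05
```

View pics/scene.png

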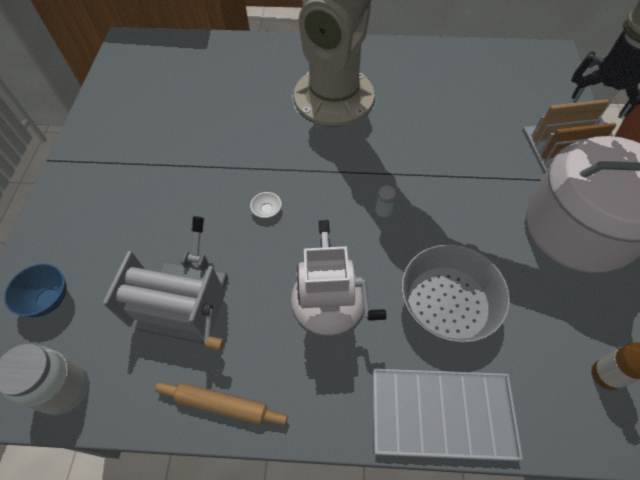

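View pics/top.png

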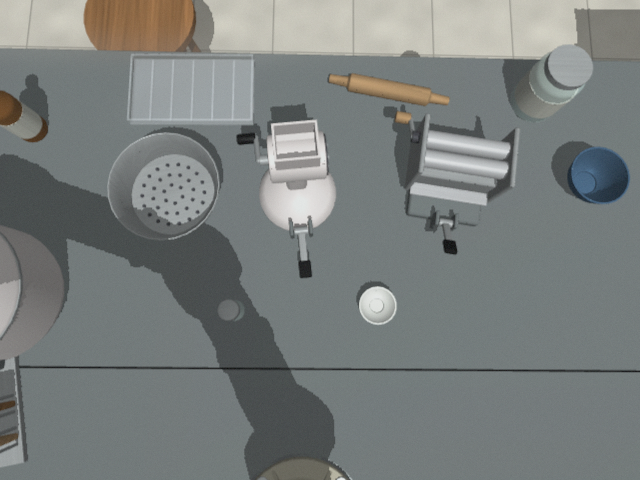

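Scene: the roller paddle is at (198,224) and the grater paddle at (324,227). Top: the roller paddle is at (449,247) and the grater paddle at (305,268). Both levers point back toward the robot.

Run:
```python
from h import *
S=load('scene.png')['im'];T=load('top.png')['im']
def blob(im,u,v,r=16):
    p=im['pixels'][v-r:v+r,u-r:u+r].max(2);m=(p<40).astype(np.uint8)
    n,l,st,c=cv2.connectedComponentsWithStats(m);k=1+np.argmax(st[1:,4])
    rc=cv2.minAreaRect(np.argwhere(l==k)[:,::-1].astype(np.float32));print(st[k],rc[1:])
    return c[k]+[u-r,v-r]
for nm,a,b,hs,ht in(('roller',(198,224),(449,247),(195,259),(445,222)),('grater',(324,227),(305,268),(325,250),(301,229))):
    pa,pb=blob(S,*a),blob(T,*b);P,e=tri(ray(S,*pa),ray(T,*pb));print(nm,pa,pb,P.round(1),e.round(1))
    print(' hinge guess',plane(S,*hs,45)[:2].round(1),plane(T,*ht,45)[:2].round(1))
```

```text
[ 11   9  10  15 132] ((14.0, 9.0), 90.0)
[ 10   9  14  14 147] ((13.0, 13.0), 90.0)
roller [197.40909091 224.06818182] [449.70748299 246.55102041] [ 514.7 -273.7   87.6] 2.2
 hinge guess [ 578.2 -275.5] [ 570.5 -280.5]
[20 18  1  1  1] ((0.0, 0.0), 0.0)
[ 10   9  12  16 145] ((15.0, 11.0), 90.0)
grater [328. 229.] [304.7862069  268.22758621] [476.3   3.4  29.6] 11.7
 hinge guess [540.4   6. ] [552.7   5.9]
```

```bash
cat >> h.py <<'E'
def go(p,ydir=None):
    s=env.read_state();E=np.array(s['eef_rot']);
    print('pos',s['position'].round(1) if hasattr(s['position'],'round') else s['position'],'shift m',(E.T@(np.array(p)-s['position'])/1000).round(4))
    if ydir is not None:
        y=np.array([*ydir,0.]);y/=np.linalg.norm(y); y=y if y@E[:,1]>0 else -y
        z=np.array([0,0,-1.]);R=np.stack([np.cross(y,z),y,z],1)
        print('turn deg',np.degrees(cv2.Rodrigues(E.T@R)[0].ravel()).round(2))
E
python3 - <<'E'
from h import *
S=load('scene.png')['im'];T=load('top.png')['im']
def blob(im,u,v,r=16,th=40):
    g=im['pixels'][v-r:v+r,u-r:u+r].max(2);m=(g<th).astype(np.uint8);print(g.min())
    n,l,st,c=cv2.connectedComponentsWithStats(m);k=1+np.argmax(st[1:,4]);print(st[k])
    return c[k]+[u-r,v-r]
a=blob(S,324,227,14,55);b=blob(T,305,268)
print(tri(ray(S,*a),ray(T,*b)),plane(S,*a,42),plane(T,*b,42))
# pot left edge, roller front step edge
print('pot',tri(ray(S,530,210),ray(T,64,290)))
print('front edge', plane(T,410,207,50),plane(T,482,222,50),'rollers',plane(T,425,140,140),plane(T,508,152,140), plane(T,425,163,140),plane(T,503,177,140))
print('grater axle',plane(T,291,229,45),plane(T,312,229,45))
for f,im,x,y in(('s',S,150,200),('t',T,260,120)):
    im=0
A=S['pixels'][205:280,170:345];B=T['pixels'][175:290,280:500]
A=cv2.resize(A,None,fx=3.6,fy=3.6,interpolation=2);B=cv2.resize(B,(630,329),interpolation=2)
c=np.vstack([A[:, :630],B]);print(c.shape);cv2.imwrite('pics/crop.png',c[:600,:,::-1])
go([430,150,320],[0,1])
E
```

```text
39
[ 9  8 10 12 97]
28
[ 10   9  12  16 145]
(array([475.44613092,  -1.56782122,  41.30251292]), np.float64(1.9617810365356136)) [475.81745646  -0.55862461  42.        ] [475.44864152  -2.55188948  42.        ]
pot (array([427.44654738, 453.69581893,  67.22228119]), np.float64(16.120029199606215))
front edge [ 598.98101314 -210.00207929   50.        ] [ 570.49658093 -352.91959799   50.        ] rollers [ 703.60408705 -220.03240372  140.        ] [ 683.27146341 -372.15975318  140.        ] [ 659.80915854 -218.82026761  140.        ] [ 635.73143589 -360.33380616  140.        ]
grater axle [552.41187454  25.62303425  45.        ] [552.94582716 -15.76883348  45.        ]
(599, 630, 3)
pos [281.  557.7 230.4] shift m [-0.3165 -0.2973 -0.0891]
turn deg [-1.000e-01 -2.000e-02 -2.674e+01]
```

View pics/crop.png

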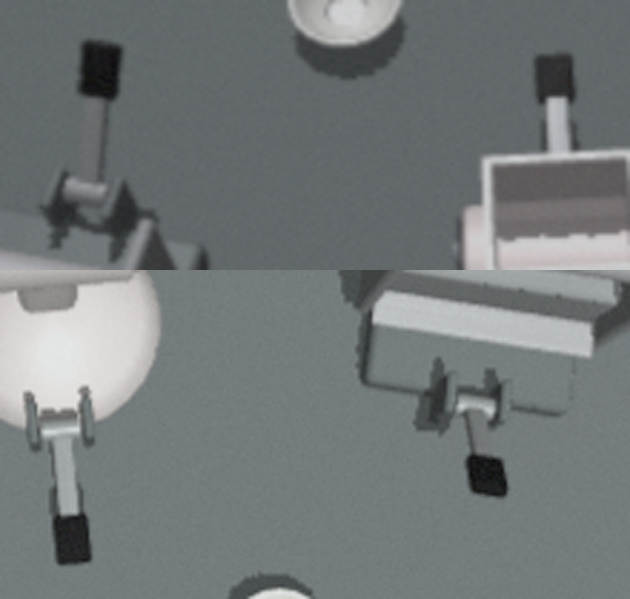

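The crop shows the roller hinge pin at top (446,221) and the grater hinge pin at top (301,229). I'll move now, rising first to clear the pot.

```bash
python3 -m handwheel '[0,0,0,0,0,-0.04,-1, 0,0,0,0,0,-0.08,-1, 0,0,-7,-0.02,-0.02,-0.09,-1, 0,0,-14,-0.05,-0.047,-0.09,-1, 0,0,-18,-0.08,-0.075,-0.09,-1]'
python3 -m handwheel '[0,0,0,-0.03,-0.028,0,-1, 0,0,0,-0.06,-0.056,0,-1, 0,0,0,-0.09,-0.084,0,-1, 0,0,0,-0.12,-0.11,0,-1, 0,0,0,-0.14,-0.135,0,-1]'
python3 - <<'E'
from h import *
go([430,150,320],[0.15,.988]);go([497,-270,150],[0.15,.988])
E
```

```text
t: 0.52
position: [318.6, 455.1, 321.6]
eef_rot: [[-0.99, 0.143, 0.0], [0.143, 0.99, 0.001], [-0.0, 0.001, -1.0]]
force: [1.4, 0.3, -0.4]
gripper_width: 25.9
grasp_force: 0.0
t: 0.93
position: [438.8, 297.3, 320.9]
eef_rot: [[-0.988, 0.155, 0.0], [0.155, 0.988, -0.001], [-0.0, -0.001, -1.0]]
force: [0.2, -0.6, -1.0]
gripper_width: -0.2
grasp_force: 0.0
pos [438.8 297.3 320.9] shift m [-0.0141 -0.1469  0.001 ]
turn deg [-0.05  0.01 -0.26]
pos [438.8 297.3 320.9] shift m [-0.1452 -0.5513  0.1715]
turn deg [-0.05  0.01 -0.26]
```

```bash
python3 -m handwheel '[0,0,0,-0.007,-0.04,0,-1, 0,0,0,-0.015,-0.08,0,-1, 0,0,0,-0.022,-0.12,0,-1, 0,0,0,-0.03,-0.16,0,-1, 0,0,0,-0.04,-0.2,0,-1]'
python3 -m handwheel '[0,0,0,-0.012,-0.04,0,-1, 0,0,0,-0.025,-0.08,0,-1, 0,0,0,-0.037,-0.12,0,-1, 0,0,0,-0.05,-0.16,0,-1, 0,0,0,-0.06,-0.195,0,-1]'
python3 -m handwheel '[0,0,0,-0.01,-0.04,0,-1, 0,0,0,-0.02,-0.08,0,-1, 0,0,0,-0.032,-0.115,0,-1, 0,0,0,-0.044,-0.152,0.005,-1, 0,0,0,-0.044,-0.155,0.04,-1]'
python3 - <<'E'
from h import *
im,s=shot('wrist','w1.png');go([497,-270,150],[0.15,.988])
E
```

```text
t: 1.35
position: [445.2, 94.8, 321.1]
eef_rot: [[-0.988, 0.152, -0.001], [0.152, 0.988, 0.0], [0.001, 0.0, -1.0]]
force: [1.3, -0.2, 0.1]
gripper_width: -0.1
grasp_force: 0.0
t: 1.77
position: [475.1, -107.9, 321.3]
eef_rot: [[-0.988, 0.153, 0.0], [0.153, 0.988, -0.0], [-0.0, -0.0, -1.0]]
force: [0.3, 0.7, -0.2]
gripper_width: -0.4
grasp_force: 0.0
t: 2.18
position: [496.0, -274.3, 285.7]
eef_rot: [[-0.987, 0.16, 0.007], [0.16, 0.987, -0.008], [-0.008, -0.006, -1.0]]
force: [-1.0, -0.8, -0.1]
gripper_width: 0.0
grasp_force: 0.0
pos [ 492.4 -269.8  274.8] shift m [-0.0054  0.0008  0.1248]
turn deg [-0.12 -0.35 -0.58]
```

View pics/w1.png

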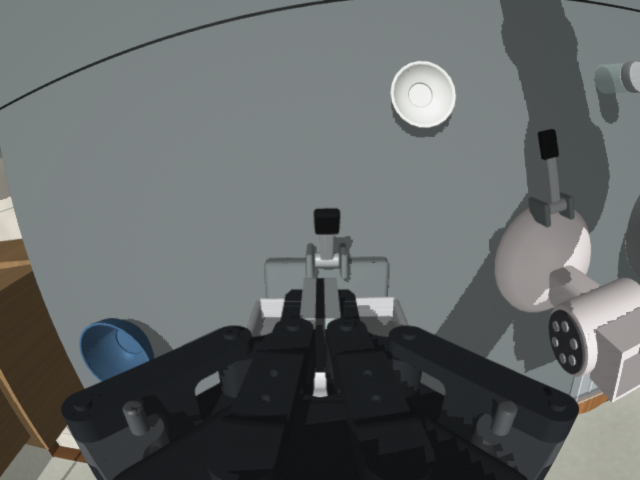

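Wrist view: the roller paddle is at (327,221) with its hinge pin at (327,262), and the grater paddle is at (548,144).

Run:
```python
from h import *
L=load('w1.png');im,s=L['im'],L['s'];T=load('top.png')['im'];S=load('scene.png')['im']
print('hinge',plane(im,327,262,44,s),plane(T,446.2,221.5,44),plane(S,193.6,257.8,44))
print('paddle',tri(ray(im,327,221,s),ray(T,449.7,246.6)),tri(ray(im,327,221,s),ray(S,197.4,224.1)))
print('grater',plane(im,548,144,45,s),'hinge',plane(im,559,203,45,s))
```

```text
hinge [ 572.75573694 -280.39519766   44.        ] [ 571.78894236 -283.26089817   44.        ] [ 574.90682633 -279.56636221   44.        ]
paddle (array([ 513.10168822, -271.80547579,   96.71591036]), np.float64(0.7067339695395211)) (array([ 515.12929148, -272.14826937,   87.9599257 ]), np.float64(0.4665091887437305))
grater [473.5018185   -3.95430725  45.        ] hinge [546.43975312  10.55781212  45.        ]
```

```bash
python3 -m handwheel '[0,0,0,-0.006,0.001,0.04,-1, 0,0,0,-0.0125,0.001,0.08,-1, 0,0,0,-0.0125,0.001,0.115,-1, 0,0,0,-0.0125,0.001,0.15,-1, 0,0,0,-0.0125,0.001,0.15,-1]'
python3 -c "
from h import *
go([505,-271,46],[0.15,.988])"
```

```text
t: 2.65
position: [504.4, -262.8, 124.5]
eef_rot: [[-0.989, 0.151, -0.011], [0.151, 0.989, 0.005], [0.012, 0.003, -1.0]]
force: [-0.6, 2.4, -1.5]
gripper_width: 0.2
grasp_force: 0.0
pos [ 504.4 -262.8  124.5] shift m [-0.0028 -0.0083  0.0784]
turn deg [ 0.16 -0.67 -0.04]
```

```bash
python3 -m handwheel '[0,0,0,-0.002,-0.008,0.01,-1, 0,0,0,-0.002,-0.008,0.02,-1, 0,0,0,-0.002,-0.008,0.03,-1, 0,0,0,-0.002,-0.008,0.04,-1, 0,0,0,-0.002,-0.008,0.05,-1]'
python3 -c "
from h import *
go([505,-271,44],[0.15,.988])"
```

```text
t: 3.07
position: [509.8, -274.6, 81.9]
eef_rot: [[-0.988, 0.152, 0.003], [0.152, 0.988, -0.001], [-0.003, -0.0, -1.0]]
force: [-0.4, -0.5, 3.3]
gripper_width: 0.2
grasp_force: 1.3
pos [ 509.8 -274.6   81.9] shift m [0.0053 0.0028 0.0379]
turn deg [-0.02  0.15 -0.11]
```

Contact is at about 3 N, as expected. Continue down.

```bash
python3 -m handwheel '[0,0,0,0.002,0.002,0.01,-1, 0,0,0,0.004,0.003,0.02,-1, 0,0,0,0.005,0.003,0.028,-1, 0,0,0,0.005,0.003,0.033,-1, 0,0,0,0.005,0.003,0.035,-1]'
python3 -m handwheel '[0,0,0,0,0,0.001,-1, 0,0,0,0,0,0.002,-1, 0,0,0,0,0,0.003,-1, 0,0,0,0,0,0.003,-1]'
```

```text
t: 3.48
position: [503.4, -269.9, 45.1]
eef_rot: [[-0.988, 0.152, -0.002], [0.152, 0.988, 0.001], [0.002, 0.001, -1.0]]
force: [-3.7, 1.6, 7.1]
gripper_width: -0.1
grasp_force: 3.6
t: 3.82
position: [503.4, -270.1, 44.7]
eef_rot: [[-0.988, 0.152, -0.001], [0.152, 0.988, 0.002], [0.001, 0.002, -1.0]]
force: [-11.2, 5.6, 20.5]
gripper_width: 0.2
grasp_force: 10.2
```

```bash
python3 -m handwheel '[0,0,0,0,0,-0.03,-1, 0,0,0,0,0,-0.07,-1, 0,0,0,0,0,-0.11,-1, 0,0,0,0.01,0.04,-0.13,-1, 0,0,0,0.02,0.08,-0.13,-1]'
python3 -m handwheel '[0,0,-5,0.012,0.04,0,0, 0,0,-10,0.025,0.08,0,0.5, 0,0,-14,0.035,0.12,0,1, 0,0,-14,0.046,0.15,0,1, 0,0,-14,0.046,0.15,0,1]'
python3 - <<'E'
from h import *
im,s=shot('wrist','w2.png');shot('top','t2.png');shot('scene','s2.png');go([475.5,-2,120],[-.093,.995])
S=cv2.imread('pics/s2.png')[200:290,150:270];T=cv2.imread('pics/t2.png')[180:270,390:510]
W=cv2.imread('pics/w2.png')
cv2.imwrite('pics/c2.png',np.vstack([cv2.resize(W,(640,360)),cv2.resize(np.hstack([S,T]),(640,240),interpolation=2)]))
E
```

```text
t: 4.23
position: [498.7, -195.2, 178.1]
eef_rot: [[-0.987, 0.159, 0.008], [0.159, 0.987, -0.003], [-0.008, -0.002, -1.0]]
force: [1.8, 0.1, -0.1]
gripper_width: 0.0
grasp_force: 0.0
t: 4.65
position: [473.5, -28.3, 173.0]
eef_rot: [[-0.995, -0.102, -0.001], [-0.102, 0.995, 0.003], [0.0, 0.003, -1.0]]
force: [1.9, 0.2, -0.1]
gripper_width: 60.3
grasp_force: 0.0
pos [474.4 -36.3 173.4] shift m [-0.0042  0.034   0.0534]
turn deg [ 0.    0.03 -0.04]
```

View pics/c2.png

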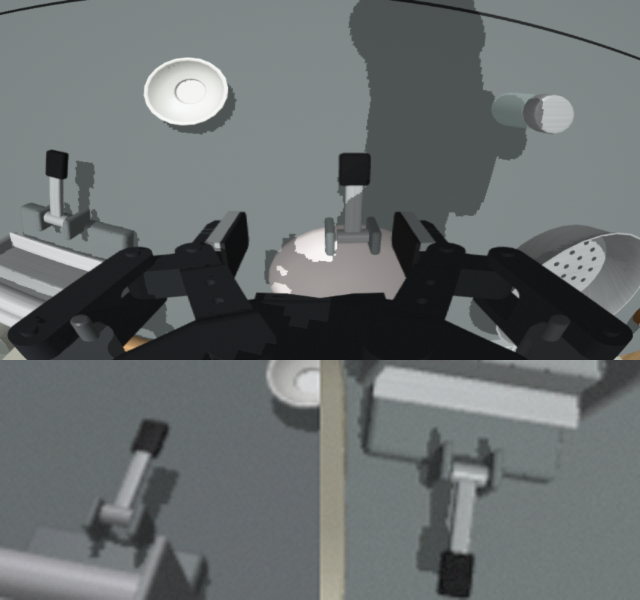

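The roller lever now reads long and low in both views; its paddle is at scene (206,230) and top (441,261). The grater paddle is at wrist (355,224), in full-image pixels.

Run:
```python
from h import *
L=load('w2.png');w,s=L['im'],L['s'];S=load('s2.png')['im'];T=load('t2.png')['im']
def blob(im,u,v,r=14,th=45):
    m=(im['pixels'][v-r:v+r,u-r:u+r].max(2)<th).astype(np.uint8)
    n,l,st,c=cv2.connectedComponentsWithStats(m);k=1+np.argmax(st[1:,4]);return c[k]+[u-r,v-r]
a,b=blob(S,206,230),blob(T,441,261);print('roller',a,b,tri(ray(S,*a),ray(T,*b)))
c=blob(w,57,218,20);print(tri(ray(w,*c,s),ray(T,*b)),tri(ray(w,*c,s),ray(S,*a)))
c=blob(w,355,224,26);p=plane(w,*c,44,s);print('grater',c,p,'hinge pin',plane(w,353,313,44,s))
go([p[0],p[1]+0,110],[-.093,.995])
```

```text
roller [203.75    227.34375] [440.33333333 260.08888889] (array([ 494.67288208, -271.44179141,   41.94224453]), np.float64(3.684239919591289))
(array([ 494.85783701, -270.30298667,   39.18691486]), np.float64(0.16891541051358813)) (array([ 494.39392328, -272.40503114,   39.46281254]), np.float64(3.955930639295955))
grater [354.4608 225.2768] [473.32927885  -1.45928107  44.        ] hinge pin [547.85472151   7.45142471  44.        ]
pos [474.4 -36.3 173.4] shift m [-0.0021  0.0348  0.0634]
turn deg [ 0.    0.03 -0.04]
```

Roller lever is level (z≈40, TCP stopped at 44.7). Now pinch the grater paddle.

```bash
python3 -m handwheel '[0,0,0,-0.002,0.025,0.02,1, 0,0,0,-0.002,0.0345,0.05,1, 0,0,0,-0.002,0.0345,0.08,1, 0,0,0,-0.002,0.0345,0.1,1, 0,0,0,-0.002,0.0345,0.1,1]'
python3 -c "
from h import *
go([475,-2,24],[-0.093,.995])"
```

```text
t: 5.22
position: [470.4, -3.7, 69.4]
eef_rot: [[-0.996, -0.089, -0.007], [-0.089, 0.996, -0.002], [0.007, -0.001, -1.0]]
force: [-0.5, -0.6, 0.0]
gripper_width: 85.7
grasp_force: 0.0
pos [470.4  -3.7  69.4] shift m [-0.005   0.0013  0.0454]
turn deg [-0.08 -0.39 -0.23]
```

```bash
python3 -m handwheel '[0,0,0,-0.001,0.001,0.015,1, 0,0,0,-0.002,0.001,0.03,1, 0,0,0,-0.002,0.001,0.045,1, 0,0,0,-0.002,0.001,0.045,1, 0,0,0,-0.002,0.001,0.045,1]'
python3 -m handwheel '[0,0,0,0,0,0,0, 0,0,0,0,0,0,-0.5, 0,0,0,0,0,0,-1, 0,0,0,0,0,0,-1, 0,0,0,0,0,0,-1]'
python3 -m handwheel '[0,0,0,0,0,0,-1, 0,0,0,0,0,0,-1, 0,0,0,0,0,0,-1]'
```

```text
t: 5.63
position: [475.4, -2.0, 28.9]
eef_rot: [[-0.996, -0.09, -0.0], [-0.09, 0.996, -0.001], [0.0, -0.001, -1.0]]
force: [0.4, -0.6, -1.1]
gripper_width: 85.4
grasp_force: 0.0
t: 6.05
position: [475.3, -0.6, 28.6]
eef_rot: [[-0.996, -0.092, 0.001], [-0.092, 0.996, 0.0], [-0.001, 0.0, -1.0]]
force: [0.4, -0.5, -0.0]
gripper_width: 25.4
grasp_force: 0.0
t: 6.3
position: [475.3, -1.0, 28.4]
eef_rot: [[-0.996, -0.092, 0.0], [-0.092, 0.996, -0.0], [-0.0, -0.0, -1.0]]
force: [0.2, -2.7, 3.7]
gripper_width: 22.6
grasp_force: 62.0
```

```bash
python3 -m handwheel '[0,0,0,-0.0002,0,-0.006,-1, 0,0,0,-0.0009,0,-0.0115,-1, 0,0,0,-0.002,0,-0.017,-1, 0,0,0,-0.0034,0,-0.0228,-1, 0,0,0,-0.0034,0,-0.0228,-1]'
python3 -m handwheel '[0,0,0,-0.002,0,-0.0055,-1, 0,0,0,-0.0043,0,-0.0107,-1, 0,0,0,-0.007,0,-0.016,-1, 0,0,0,-0.01,0,-0.0207,-1, 0,0,0,-0.01,0,-0.0207,-1]'
```

```text
t: 6.72
position: [479.0, -0.5, 51.4]
eef_rot: [[-0.996, -0.092, 0.001], [-0.092, 0.996, -0.001], [-0.001, -0.001, -1.0]]
force: [3.6, -2.3, -2.0]
gripper_width: 22.5
grasp_force: 60.0
t: 7.13
position: [488.3, 0.4, 71.4]
eef_rot: [[-0.996, -0.092, -0.001], [-0.092, 0.996, -0.001], [0.001, -0.001, -1.0]]
force: [2.9, -2.1, -6.4]
gripper_width: 22.4
grasp_force: 60.0
```

```bash
python3 -m handwheel '[0,0,0,-0.0048,0,-0.006,-1, 0,0,0,-0.01,0,-0.0115,-1, 0,0,0,-0.0157,0,-0.0168,-1, 0,0,0,-0.0185,0,-0.019,-1, 0,0,0,-0.0206,0,-0.0205,-1]'
python3 -m handwheel '[0,0,0,-0.001,0,-0.0005,-1, 0,0,0,-0.002,0,-0.0012,-1, 0,0,0,-0.003,0,-0.002,-1, 0,0,0,-0.003,0,-0.002,-1]'
```

```text
t: 7.55
position: [508.5, 2.5, 92.0]
eef_rot: [[-0.996, -0.091, -0.002], [-0.091, 0.996, 0.0], [0.002, 0.0, -1.0]]
force: [-0.8, -1.4, -9.7]
gripper_width: 21.8
grasp_force: 59.1
t: 7.88
position: [512.4, 3.0, 94.3]
eef_rot: [[-0.996, -0.092, 0.001], [-0.092, 0.996, 0.0], [-0.001, -0.0, -1.0]]
force: [1.5, 1.3, -11.7]
gripper_width: 21.6
grasp_force: 59.6
```

```bash
python3 -m handwheel '[0,0,0,-0.0016,0,-0.0012,-1, 0,0,0,-0.0032,0,-0.0024,-1, 0,0,0,-0.005,0,-0.0035,-1, 0,0,0,-0.005,0,-0.0035,-1]'
python3 - <<'E'
from h import *
im,s=shot('wrist','w3.png');shot('scene','s3.png');shot('top','t3.png')
E
```

```text
t: 8.22
position: [516.3, 3.3, 96.8]
eef_rot: [[-0.996, -0.092, -0.002], [-0.092, 0.996, -0.0], [0.002, -0.0, -1.0]]
force: [2.2, 0.3, -22.0]
gripper_width: 21.1
grasp_force: 60.4
```

View pics/w3.png

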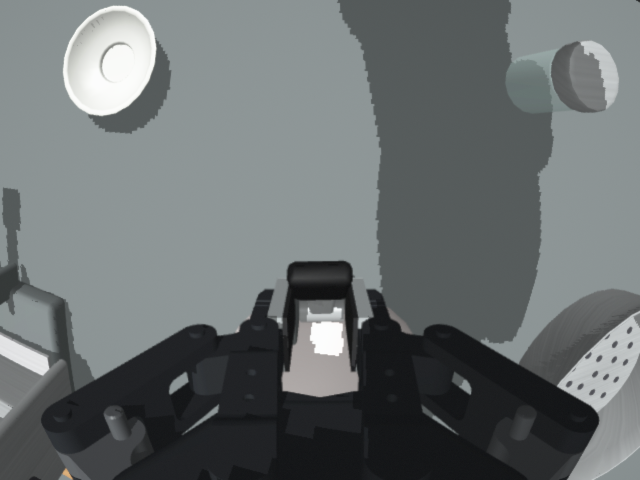

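The steep paddle sits at (320,280) at the outer pad edge, and the 22 N resistance means it is at the stop. Release, rise and check.

```bash
python3 -m handwheel '[0,0,0,0,0,0,0, 0,0,0,0,0,0,1, 0,0,0,0,0,0,1, 0,0,0,0,0,0,1, 0,0,0,0,0,0,1]'
python3 -m handwheel '[0,0,0,0,0,0,1, 0,0,0,0,0,-0.02,1, 0,0,0,0,0,-0.05,1, 0,0,0,0.01,0,-0.09,1, 0,0,0,0.02,0,-0.13,1]'
python3 - <<'E'
from h import *
im,s=shot('wrist','w4.png');shot('scene','s4.png');shot('top','t4.png');print(s['position'],s['force'])
S=cv2.imread('pics/s4.png')[190:280,150:360];T=cv2.imread('pics/t4.png')[190:280,280:490]
cv2.imwrite('pics/c4.png',np.vstack([cv2.resize(S,(700,300),interpolation=2),cv2.resize(T,(700,300),interpolation=2)]))
E
```

```text
t: 8.78
position: [517.8, 3.1, 98.9]
eef_rot: [[-0.996, -0.091, 0.002], [-0.091, 0.996, 0.001], [-0.002, 0.0, -1.0]]
force: [0.6, -0.3, 0.0]
gripper_width: 80.1
grasp_force: 0.0
t: 9.2
position: [496.2, 1.0, 228.7]
eef_rot: [[-0.996, -0.091, -0.002], [-0.091, 0.996, -0.001], [0.002, -0.001, -1.0]]
force: [1.0, 0.4, 0.4]
gripper_width: 85.5
grasp_force: 0.0
[496.21023642   1.02869218 228.69704753] [1.02314712 0.37668453 0.43930977]
```

View pics/c4.png

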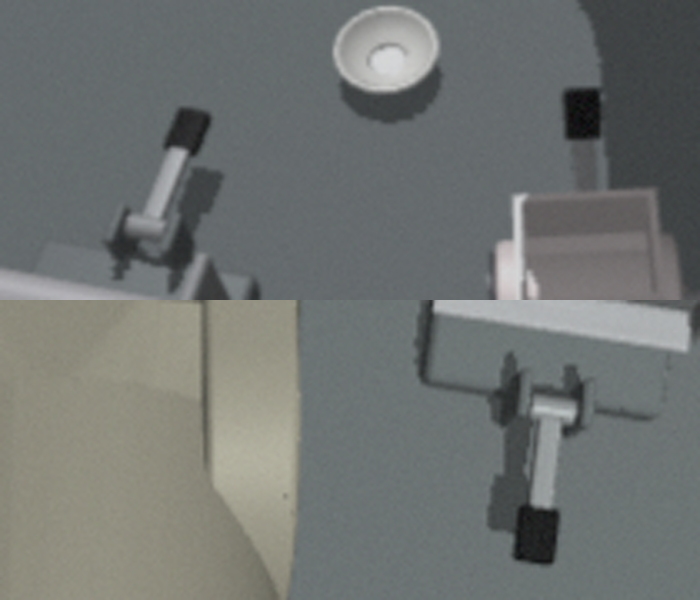

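View pics/w4.png

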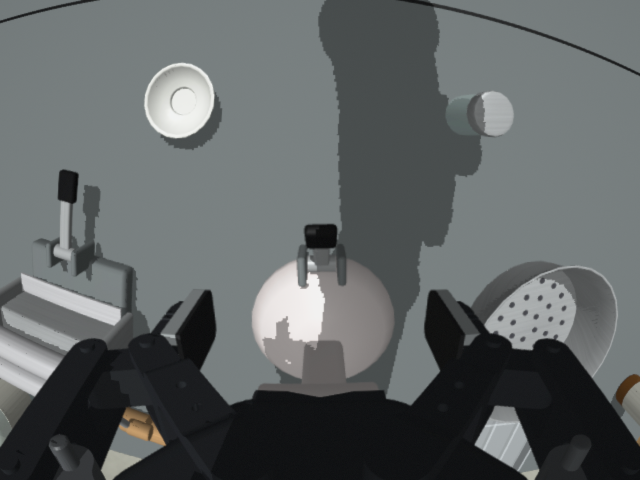

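Scene crop: the grater paddle is at crop (582,113), which is full (324.6,223.9). In the wrist view it is at (320,236). The roller lever is unchanged. Now triangulate the angle.

Run:
```python
from h import *
L=load('w4.png');w,s=L['im'],L['s'];S=load('s4.png')['im']
def blob(im,u,v,r,th=45):
    m=(im['pixels'][v-r:v+r,u-r:u+r].max(2)<th).astype(np.uint8)
    n,l,st,c=cv2.connectedComponentsWithStats(m);k=1+np.argmax(st[1:,4]);print(st[k]);return c[k]+[u-r,v-r]
for n,a,b,h in(('grater',blob(S,325,224,12),blob(w,320,236,22),(551.5,6)),('roller',blob(S,206,230,12),blob(w,67,186,22),(572.5,-280.5))):
    P,e=tri(ray(S,*a),ray(w,*b,s));d=np.hypot(*(P[:2]-h));print(n,P,e,'angle',np.arctan2(P[2]-40,d),np.hypot(P[2]-40,d))
# expected pixel of the grater paddle at angles
R=cv2.Rodrigues(np.array(S['rvec'],float))[0]
f=240/np.tan(np.radians(S['vfov'])/2)
for a in(.8,.85,.9,.95):
    u=np.array([-.995,-.093]);P=np.array([*(np.array([551.5,6])+77*np.cos(a)*u),40+77*np.sin(a)])
    c=R@P+np.array(S['tvec']).ravel();sc=(f*c[:2]/c[2]+[S['cx'],S['cy']]).round(1)
    T=np.linalg.inv(np.array(w['tool_from_camera']));q=T[:3,:3]@(np.array(s['eef_rot']).T@(P-s['position']))+T[:3,3]
    fw=240/np.tan(np.radians(w['vfov'])/2);th=np.arctan2(np.hypot(*q[:2]),q[2]);print(a,sc,q[:2]/np.hypot(*q[:2])*th*fw+[w['cx'],w['cy']])
```

```text
[  7   5  10  15 143]
[  7  11  32  23 683]
[ 7  6  7  9 28]
[ 13   6  20  34 546]
grater [507.10480473   2.94965393  99.37825807] 0.5296894799817992 angle 0.9276599352646491 74.20253031673641
roller [ 494.35256983 -272.24926278   39.03173553] 3.423701379944981 angle -0.012321119810906857 78.58774105172917
0.8 [323.7 221.3] [319.83806022 223.15758415]
0.85 [323.7 221.8] [319.83600783 227.5895588 ]
0.9 [323.8 222.3] [319.8342973  232.18675428]
0.95 [323.8 222.9] [319.83294158 236.93038639]
```

```bash
python3 -c "
from bench import env
print(env.job_done())"
```

```text
the job is handed in; nothing more can be done
None
```

I pushed the roller lever down to its lower stop (measured −0.01 rad, level), then raised the grater lever to its upper stop (about 0.93 rad by camera, 0.95 nominal), and handed the job in at about 9 s with the gripper clear; no verdict came back.

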